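# Lock the board tray with the index plunger

### The job

The circuit board tray on the soldering fixture is not locked yet: its spring plunger, the T-shaped knob with the straight bar grip, is still parked in its shallow notch. Pull the bar straight up against its spring, turn it a sixth of a turn (60 degrees) clockwise as seen from above, and let it snap fully down into the deep notch. Leave the round knob at the other end of the fixture as it is.

Things in the scene. Friction and masses are not known exactly. Their poses are not given: they have to be found in the camera images.
- plunger_grip (a point): Centre of the plunger's level bar grip (black, 56 long, 14 wide, 20 tall; starts 80 above the bench). x along the bar, y across, z up; it turns about the vertical through this point. Its stem (hub 18 across) stands in a notched steel collar (54 across, rim 34 below this point; 24 free under the bar) at one end, either one, of a fixture plate; the round clamp knob is 270 mm away at the other end. All mm.
- plunger_lift (a joint): Plunger height in m: 0 parked in the shallow notch (start); above 0.005 its cross pin is clear of all notches and it can turn; 0.020 is the upper stop; -0.010 is fully down in the deep notch (locked). A spring pulls it down with about 7.5 N at 0 and 10.5 N at the top. A pull of 10 to 14 mm is right.
- plunger_turn (a joint): Plunger turn in rad, growing clockwise seen from above: within 0.07 of 0 in the shallow notch at the start, 1.05 in the middle of the deep notch, which takes the pin from about 0.84 on; hard stop at 1.26. It turns easily once lifted; between the notches the pin rests on the rim and does not drop.
- clamp_knob (a joint): Turn in rad (0 at the start) of the round black clamp screw knob, 44 mm across and 20 mm tall, at a similar height at the fixture's other end. It is to be left alone.

How it is judged (in metres and radians):
On the way, in this order (a step that is already met when the one before it is completed fails the run):
1. the plunger is pulled up clear of its shallow notch, not yet turned to the deep one (value of joint plunger_lift above 0.005 m and value of joint plunger_turn below 0.7 rad), for 0.05 s.
2. the plunger is turned over the deep notch and has snapped down into it (value of joint plunger_lift below -0.007 m and value of joint plunger_turn above 0.75 rad), for 0.2 s.
At the end, for the whole second after the job is handed in: The plunger sits down in its deep notch (within 3 mm of fully down, turned more than 0.75 rad clockwise from its parked place) and is released (all of step 2); the robot touches nothing.
It fails at once if the round clamp knob is turned (by more than 0.3 rad) (value of joint clamp_knob above 0.3 rad or value of joint clamp_knob below -0.3 rad).
It also fails if it takes over 32 s, if anything falls off the work surface, if the arm or the gripper's body presses on something with over 40 N, if the wrist force passes 120 N, or if a joint passes its speed limit or range.

### The arm

A 6-joint arm with a two-finger parallel gripper is mounted at the origin on the work surface. World frame = base frame: x ahead of the robot, y to its left, z up, the work surface at z = 0. Lengths are in m, angles in degrees, forces in N, time in s.
With the tool pointing down it reaches from about 0.3 to 0.75 m from the base axis. Payload 8.5 kg.
Tool frame: the origin (TCP) lies at the very end of the fingers, on their centre line; the grasp point (between the pads) lies 19 mm behind it (env.pinch_z is the distance from the TCP to the grasp point, in m); z points along the fingers, y is the line along which they close (so a half turn about z gives the same grasp; the last joint's range is limited). The gripper opens to 85 mm and grips with 20 to 120 N. Pads are 22 mm wide; open, the fingers measure 114 mm over their backs; the gripper's body (76 mm by 85 mm) begins 54 mm behind the grasp point. The pads swing forward as they close: fully open they stand 13 mm farther back than shut.
Start: joints at [58.94, 21.807, 74.336, -0, 83.858, -12.336], TCP at [0.177, 0.521, 0.231] pointing down, gripper open.
Joint ranges: [-178.18, 178.18], [-50.72, 133.34], [12.68, 142.11], [-81.47, 261.47], [9.98, 163.14], [-165.26, 165.26]. Speed limits (degrees/s): [136.94, 136.94, 180, 180, 180, 180].

### API

Orientations are given as a 3x3 rotation matrix whose columns are the frame's x, y, z axes.
In Python, from rig import env, viewer gives the robot as it stands.
- The arm moves only by the tool drive_tool, never from a script. Its argument "series" is a list of rows, each a list of 3 entries, a list of its own where there are three numbers: the shift along the tool's x, y, z in m, then the turn about the tool's z in degrees, then the finger opening in m, from 0 to 0.0854. A call has 1 to 20 rows; each row is the pose to reach, as a shift and turn from the pose commanded when the call began, along the tool's axes at that moment; what a row does not reach only later rows make up. A row lasts 1/10 s, in which the tool goes at most 50 mm and 8.59 degrees, less where a joint would pass 70% of its speed; a pose out of reach is approached as far as the arm can. A call with a gripper value outside its range is refused whole. The fingers move at their own pace and stop on an object; "newtons" is the grip in N (left out, the last holds). Time passes only in rows, so rows that repeat a pose let the fingers close. It gives the time, the measured TCP pose, the force, the opening and the grip force at its end, in the units of the state.
- env.observe(): the state, without advancing time (a new reading comes with each control period).
- viewer.get_image(name): name is "side" or "top" or "wrist"; returns a dict with "img" (400x640x3 uint8, red, green, blue), "depth" (400x640 float32, m along the optical axis (not along the pixel's ray), 0 where there is no reading), "camera_matrix" (3x3 intrinsics, pixels), "distortion" ([k1, k2, p1, p2, k3] as OpenCV has them; the pictures are not rectified), "rvec" (rotation vector, rad) and "tvec" (3), from world to camera coordinates, as OpenCV has them. Camera axes: x right, y down, z forward; pixel columns grow to the right and rows downward; lengths in m; the calibration is good to about 2 mm. A picture is of the moment at which its call begins.
- env.close_job(): hands the job in; it is judged then, once.
The state is a dict: "time_s": time; "q": joint angles; "qvel": joint speeds; "joint_efforts": joint torques, N m; "position": TCP position; "tool_rot": TCP orientation; "ft_force": force on the tool from outside, world axes, zero at the start; "wrist_torque": the same for the moment, N m; "grip_width": finger opening in m; "gripper_force": force on a finger pad.
Only numpy, scipy, OpenCV 4.12 (cv2) and the standard library are available. Lean on these libraries where they do the work, as an engineer would, in place of code of your own. Each camera call takes 0.05 s, during which the arm holds its last target. There are 200 camera calls.

## Working session

There is one attempt and no reset: what is moved stays moved. The work goes in short steps, Python scripts to look and compute and a tool call to move; the robot and the scene stay as the last step left them, time stands still between calls to the robot, and variables do not carry over. Pictures are saved under pics/ and viewed, at most 10 in all, crops included, and the job is handed in when it is done.

Besides the shell and the picture viewer there is one more tool, called after "Call:" as name(argument=value, ...) on one line, values as JSON. drive_tool: Moves the arm, as the interface text tells. Its arguments: {"type":"object","properties":{"series":{"type":"array"},"newtons":{"type":"number"}},"required":["series"]}

```bash
mkdir -p pics
cat > h.py <<'E'
import numpy as np, cv2, pickle
from rig import env, viewer
def grab(n):
    d=viewer.get_image(n); pickle.dump(d,open(n+'.pkl','wb')); return d
def ray(d,uv,z):
    p=cv2.undistortPoints(np.array([[uv]],float),d['camera_matrix'],np.array(d['distortion'],float))[0,0]
    R=cv2.Rodrigues(np.array(d['rvec'],float))[0]; t=np.array(d['tvec'],float).ravel()
    c=-R.T@t; v=R.T@np.array([p[0],p[1],1]); return c+v*(z-c[2])/v[2]
def cloud(d):
    D=d['depth'];h,w=D.shape
    u,v=np.meshgrid(np.arange(w),np.arange(h))
    p=cv2.undistortPoints(np.stack([u,v],-1).reshape(-1,1,2).astype(float),d['camera_matrix'],np.array(d['distortion'],float)).reshape(h,w,2)
    P=np.dstack([p,np.ones((h,w))])*D[...,None]
    R=cv2.Rodrigues(np.array(d['rvec'],float))[0]; t=np.array(d['tvec'],float).ravel()
    return (P-t)@R
E
python3 - <<'E'
from h import *
a=[grab(n) for n in('top','side')]
cv2.imwrite('pics/a.png',cv2.cvtColor(a[0]['img'],cv2.COLOR_RGB2BGR))
cv2.imwrite('pics/b.png',cv2.cvtColor(a[1]['img'],cv2.COLOR_RGB2BGR))
o=env.observe();print(o['time_s'],np.round(o['tool_rot'],3),o['position'],o['ft_force'])
E
```

```text
0.1 [[-0.947  0.321 -0.001]
 [ 0.321  0.947 -0.001]
 [ 0.    -0.001 -1.   ]] [0.17643515 0.52065437 0.23076347] [-0.52089427 -1.25161084 -0.22221327]
```

View pics/a.png

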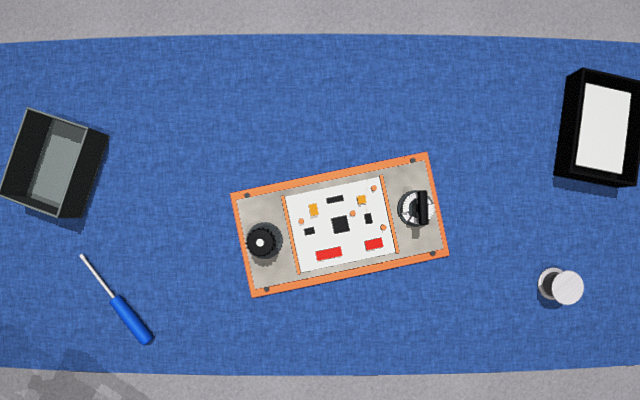

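View pics/b.png

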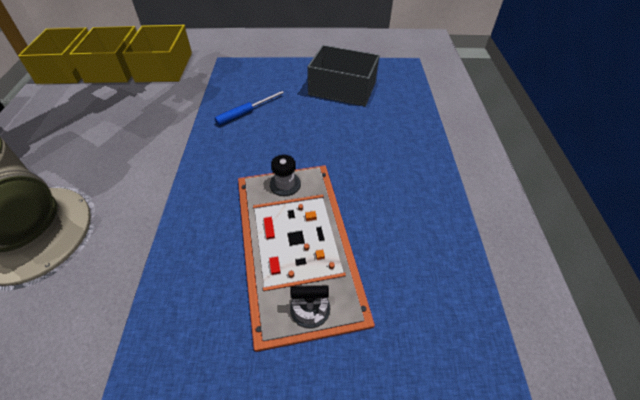

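The top view shows the bar grip at about (422,208) and the round knob at (262,242). In the side view the bar is at about (309,292) and the knob at (283,165). Next I'll measure the bar.

Run:
```python
from h import *
big=[]
for n,(u,v),kn in(('top',(422,208),(262,242)),('side',(309,292),(283,163))):
    d=pickle.load(open(n+'.pkl','rb')); C=cloud(d); im=d['img']
    c=cv2.cvtColor(im[v-35:v+35,u-40:u+40],cv2.COLOR_RGB2BGR); big.append(cv2.resize(c,None,fx=5,fy=5,interpolation=cv2.INTER_NEAREST))
    Z=C[...,2]
    for nm,(a,b) in(('bar',(u,v)),('knob',kn)):
        m=np.zeros(Z.shape,np.uint8); m[b-30:b+30,a-30:a+30]=1
        top=(m>0)&(Z>.082)&(Z<.1)&(im.max(2)<70)
        P=C[top]; print(n,nm,len(P))
        if len(P)<5: print(np.round(C[b,a],4)); continue
        q=P[:,:2].astype(np.float32)*1000
        print(' z',np.percentile(P[:,2],[5,50,95]).round(4),'mean',P.mean(0).round(4),'rect',cv2.minAreaRect(q))
        k=np.argwhere(top)[:,::-1].astype(np.float32); r=cv2.minAreaRect(k); print(' px',r)
        print(' rayz.09',ray(d,r[0],.09).round(4), [ray(d,x,.09).round(4)[:2].tolist() for x in cv2.boxPoints(r)])
cv2.imwrite('pics/c.png',np.hstack(big))
```

```text
top bar 273
 z [0.0856 0.089  0.0913] mean [ 0.5508 -0.1505  0.0888] rect ((550.8302612304688, -151.1913604736328), (53.578861236572266, 13.004916191101074), 1.4840478897094727)
 px ((423.186279296875, 207.47137451171875), (33.26280212402344, 8.575891494750977), 87.61405944824219)
 rayz.09 [ 0.5507 -0.1504  0.09  ] [[0.5771, -0.1426], [0.5777, -0.1565], [0.5243, -0.1583], [0.5237, -0.1444]]
top knob 434
 z [0.0821 0.0835 0.0854] mean [0.496  0.1125 0.0836] rect ((496.34429931640625, 112.19215393066406), (43.56493377685547, 42.03836441040039), 0.3717033863067627)
 px ((260.0, 241.5), (27.0, 26.0), 90.0)
 rayz.09 [0.4967 0.1113 0.09  ] [[0.5183, 0.1321], [0.5183, 0.0905], [0.4752, 0.0905], [0.4752, 0.1321]]
side bar 373
 z [0.0841 0.0898 0.0915] mean [ 0.5483 -0.1532  0.0892] rect ((548.2693481445312, -152.03671264648438), (54.87248992919922, 13.164462089538574), 1.9139859676361084)
 px ((309.0, 290.0), (10.0, 38.0), 90.0)
 rayz.09 [ 0.5483 -0.153   0.09  ] [[0.5206, -0.1454], [0.5757, -0.145], [0.5755, -0.1605], [0.5214, -0.1609]]
side knob 259
 z [0.0824 0.0839 0.0854] mean [0.4931 0.1102 0.0839] rect ((493.1820068359375, 111.27481079101562), (41.746585845947266, 43.24557876586914), 43.07021713256836)
 px ((283.0, 163.0), (22.0, 16.0), 0.0)
 rayz.09 [0.4945 0.1035 0.09  ] [[0.4755, 0.0826], [0.4719, 0.1251], [0.5142, 0.1253], [0.5162, 0.0828]]
```

View pics/c.png

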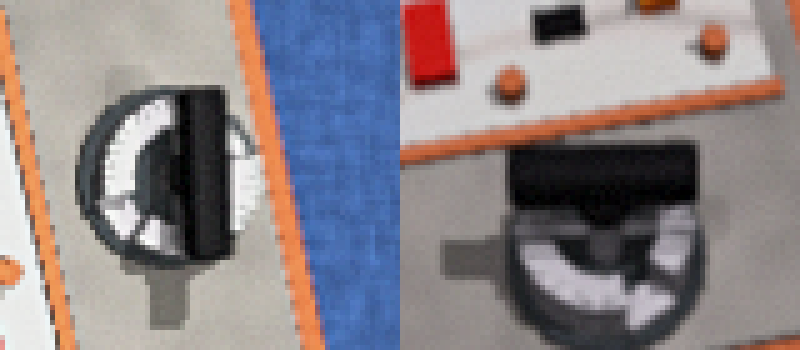

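Call:
drive_tool(series=[[[-0.015,-0.013,0],-1,0.06],[[-0.037,-0.034,0],-2,0.06],[[-0.067,-0.06,0],-4,0.06],[[-0.1,-0.091,0],-6,0.06],[[-0.133,-0.121,0],-8,0.06],[[-0.167,-0.151,0],-10,0.06],[[-0.2,-0.181,0],-12,0.06],[[-0.233,-0.212,0.005],-14,0.06],[[-0.266,-0.242,0.01],-16,0.06],[[-0.3,-0.272,0.015],-18,0.06],[[-0.333,-0.302,0.02],-20,0.06],[[-0.366,-0.333,0.025],-20.4,0.06],[[-0.4,-0.363,0.03],-20.4,0.06],[[-0.433,-0.393,0.04],-20.4,0.06],[[-0.466,-0.423,0.05],-20.4,0.06],[[-0.5,-0.454,0.06],-20.4,0.06],[[-0.529,-0.48,0.065],-20.4,0.06],[[-0.551,-0.501,0.07],-20.4,0.06],[[-0.564,-0.512,0.07],-20.4,0.06],[[-0.569,-0.517,0.07],-20.4,0.06]])

```text
time_s: 2.1
position: [0.5498, -0.1528, 0.1606]
tool_rot: [[-1.0, -0.028, -0.001], [-0.028, 1.0, 0.0], [0.001, 0.0, -1.0]]
ft_force: [0.1, 0.2, 0.4]
grip_width: 0.0599
gripper_force: 0.0
```

Run:
```python
from h import *
d=grab('wrist'); C=cloud(d); im=d['img'];Z=C[...,2]
cv2.imwrite('pics/d.png',cv2.cvtColor(im,cv2.COLOR_RGB2BGR))
o=env.observe();print(o['time_s'],np.round(o['tool_rot'],4),o['position'],o['ft_force'],o['q'],o['grip_width'])
near=np.hypot(C[...,0]-.55,C[...,1]+.15)<.05
P=C[near&(Z>.082)&(Z<.1)&(im.max(2)<80)]; print(len(P),np.percentile(P[:,2],[5,50,95]),cv2.minAreaRect(P[:,:2].astype(np.float32)*1000))
```

```text
2.15 [[-9.996e-01 -2.800e-02 -5.000e-04]
 [-2.800e-02  9.996e-01  0.000e+00]
 [ 5.000e-04  1.000e-04 -1.000e+00]] [ 0.54985731 -0.15280649  0.16074845] [-1.72641589 -0.82786615  0.18072784] [-2.74073093e+01  2.72422168e+01  7.75912876e+01 -1.11601219e-02
  7.51934066e+01 -1.19009805e+02] 0.060012328239378986
1166 [0.08704427 0.08935044 0.09052007] ((548.3984985351562, -151.1905517578125), (55.442832946777344, 13.461906433105469), 2.200732707977295)
```

View pics/d.png

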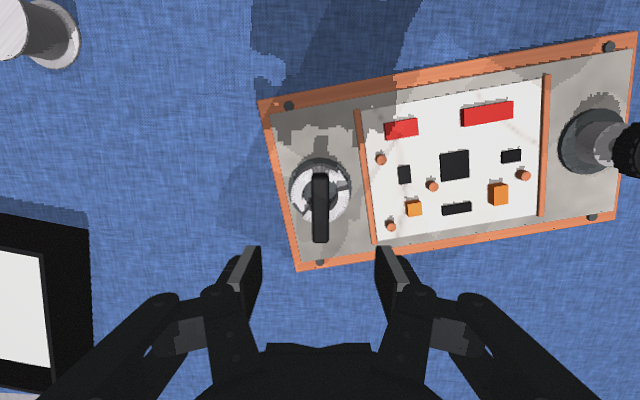

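The wrist view shows the bar upright at (320,205), centred between the open fingers. All three views agree with each other to within 2.5 mm. I'll descend and grip.

Call:
drive_tool(series=[[[0.001,0.0013,0.015],0,0.06],[[0.001,0.0013,0.035],0,0.06],[[0.001,0.0013,0.055],0,0.06],[[0.001,0.0013,0.075],0,0.06],[[0.001,0.0013,0.088],0,0.06],[[0.001,0.0013,0.095],0,0.06],[[0.001,0.0013,0.098],0,0.06],[[0.001,0.0013,0.098],0,0.04],[[0.001,0.0013,0.098],0,0.025],[[0.001,0.0013,0.098],0,0.018],[[0.001,0.0013,0.098],0,0.005],[[0.001,0.0013,0.098],0,0.005],[[0.001,0.0013,0.098],0,0.005],[[0.001,0.0013,0.098],0,0.005]], newtons=50)

```text
time_s: 3.55
position: [0.5488, -0.1509, 0.0642]
tool_rot: [[-1.0, -0.029, 0.001], [-0.029, 1.0, -0.002], [-0.001, -0.002, -1.0]]
ft_force: [-2.4, -4.5, 5.3]
grip_width: 0.0145
gripper_force: 48.8
```

Gripped at 14.5 mm, which matches the bar width. Now I'll pull up.

Call:
drive_tool(series=[[[0,0,-0.003],0,0.005],[[0,0,-0.006],0,0.005],[[0,0,-0.009],0,0.005],[[0,0,-0.012],0,0.005],[[0,0,-0.014],0,0.005],[[0,0,-0.014],0,0.005],[[0,0,-0.014],0,0.005]])

```text
time_s: 4.25
position: [0.5485, -0.1508, 0.0763]
tool_rot: [[-1.0, -0.029, -0.0], [-0.029, 1.0, -0.001], [0.0, -0.001, -1.0]]
ft_force: [3.3, -5.9, -9.4]
grip_width: 0.0145
gripper_force: 48.9
```

Run:
```python
from h import *
d=grab('wrist'); C=cloud(d); im=d['img'];Z=C[...,2]
cv2.imwrite('pics/e.png',cv2.cvtColor(im,cv2.COLOR_RGB2BGR))
near=(abs(C[...,0]-.549)<.03)&(abs(C[...,1]+.151)<.009)&(Z>.082)&(Z<.12)
print(near.sum(),np.percentile(Z[near],[5,25,50,75,95]))
d=grab('side'); C=cloud(d);Z=C[...,2];near=(abs(C[...,0]-.549)<.03)&(abs(C[...,1]+.151)<.012)&(Z>.07)&(Z<.11)
print(near.sum(),np.percentile(Z[near],[5,25,50,75,95]))
```

```text
4162 [0.09147635 0.10050785 0.1013033  0.10197206 0.11355995]
237 [0.08584969 0.09328409 0.10039156 0.10190206 0.10294464]
```

View pics/e.png

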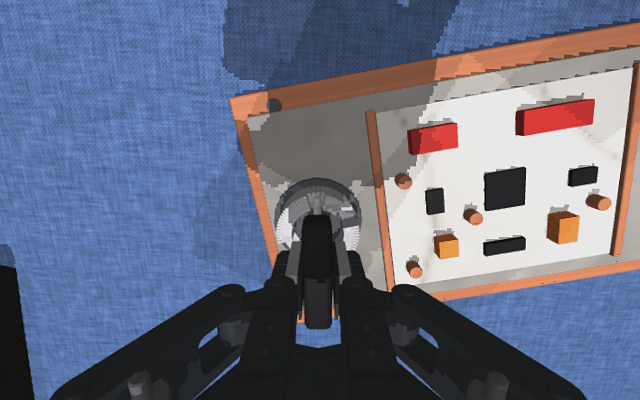

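The bar at (316,260) is held between the pads. Its top is at 0.101 m, so it has lifted 12 mm, and the pull is 9.4 N. Turning clockwise.

Call:
drive_tool(series=[[[0,0,0],3,0.005],[[0,0,0],8,0.005],[[0,0,0],14,0.005],[[0,0,0],20,0.005],[[0,0,0],26,0.005],[[0,0,0],32,0.005],[[0,0,0],38,0.005],[[0,0,0],44,0.005],[[0,0,0],50,0.005],[[0,0,0],55,0.005],[[0,0,0],58,0.005],[[0,0,0],60,0.005],[[0,0,0],60,0.005],[[0,0,0],60,0.005]])

```text
time_s: 5.75
position: [0.5487, -0.1506, 0.0763]
tool_rot: [[-0.525, 0.851, 0.0], [0.851, 0.525, -0.0], [-0.0, -0.0, -1.0]]
ft_force: [3.8, -5.5, -10.2]
grip_width: 0.0144
gripper_force: 48.9
```

Run:
```python
from h import *
d=grab('wrist'); cv2.imwrite('pics/f.png',cv2.cvtColor(d['img'],cv2.COLOR_RGB2BGR))
print(env.observe()['wrist_torque'])
```

```text
[-0.92470592 -0.64856461 -0.03293576]
```

View pics/f.png

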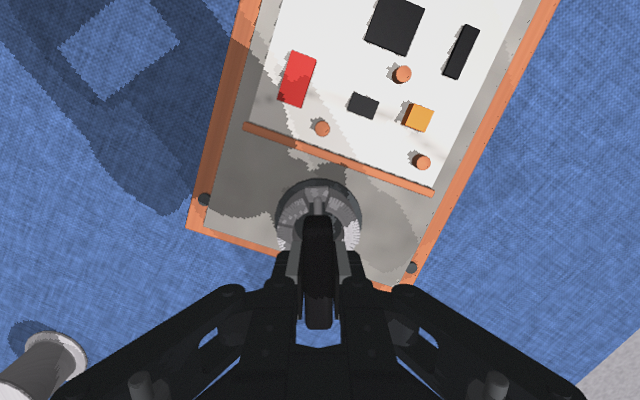

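The bar, at (316,270), turned with the gripper through about 60°. I'll open and let it snap down, then check before retreating fully.

Call:
drive_tool(series=[[[0,0,0],0,0.06],[[0,0,0],0,0.06],[[0,0,0],0,0.06],[[0,0,0],0,0.06],[[0,0,0],0,0.06],[[0,0,0],0,0.06],[[0,0,-0.015],0,0.06],[[0,0,-0.04],0,0.06],[[0,0,-0.075],0,0.06],[[0,0,-0.11],0,0.06],[[0,0,-0.135],0,0.06],[[0,0,-0.145],0,0.06],[[0,0,-0.15],0,0.06],[[0,0,-0.15],0,0.06]])

```text
time_s: 7.2
position: [0.5483, -0.1501, 0.2267]
tool_rot: [[-0.525, 0.851, -0.001], [0.851, 0.525, 0.0], [0.001, -0.0, -1.0]]
ft_force: [-0.7, 0.8, -0.7]
grip_width: 0.0596
gripper_force: 0.0
```

Run:
```python
from h import *
for n in('wrist','side'):
    d=grab(n); C=cloud(d); im=d['img'];Z=C[...,2]
    near=np.hypot(C[...,0]-.549,C[...,1]+.151)<.035
    P=C[near&(Z>.07)&(Z<.12)&(im.max(2)<80)]; print(n,len(P),np.percentile(P[:,2],[5,50,90,95]),cv2.minAreaRect(P[:,:2].astype(np.float32)*1000))
```

```text
wrist 690 [0.07728371 0.07949905 0.0805991  0.08089314] ((548.5738525390625, -150.64215087890625), (13.632318496704102, 55.72945785522461), 32.02370834350586)
side 360 [0.07263531 0.07993413 0.08132385 0.08165195] ((548.9567260742188, -152.46127319335938), (13.874771118164062, 53.714473724365234), 32.11104965209961)
```

The bar's top is now at 0.080 m, 10 mm below its parked height, so the plunger is fully down. The bar has turned 60° to about -58°. The gripper is clear of it, so I'm handing in.

```bash
python3 -c "
from rig import env
print(env.close_job())"
```

```text
the job is handed in; nothing more can be done
None
```

The job is handed in (no verdict was shown): the plunger was pulled up 12 mm, turned 60° clockwise and released, and the cameras show it 10 mm below its parked height, fully down in the deep notch; the gripper is clear and went nowhere near the round knob.

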